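Swap the trays on the hearth slides

ROBOT

A 6-joint arm with a two-finger parallel gripper is mounted at the origin on a cart in front of the work surface, level with it; the furniture and walls round the work are solid. World frame = base frame: x ahead of the robot, y to its left, z up, the work surface at z = 0. Lengths are in m, angles in rad, forces in N, time in s.
With the tool pointing down it reaches from about 0.25 to 0.725 m from the base axis. Payload 4 kg.
Tool frame: the origin (TCP) lies at the very end of the fingers, on their centre line; the grasp point (between the pads) lies 19 mm behind it; z points along the fingers, y is the line along which they close (so a half turn about z gives the same grasp; the last joint's range is limited). The gripper opens to 85 mm and grips with 20 to 120 N. Pads are 22 mm wide; open, the fingers measure 114 mm over their backs; the gripper's body (76 mm by 85 mm) begins 54 mm behind the grasp point. The pads swing forward as they close: fully open they stand 13 mm farther back than shut.
Start: joints at [1.149, 0.241, 0.005, 1.335, 0, 1.571], TCP at [0.205, 0.456, 0.231] pointing down, gripper open.
Joint ranges: [-2.72, 2.72], [-1.05, 1.87], [-1.09, 1.28], [-1.99, 2.15], [-1.42, 1.44], [-3.14, 3.14]. Speed limits (rad/s): [2.79, 2.79, 3.14, 3.14, 3.14, 3.14].

INTERFACE

Orientations are given as a unit quaternion [x, y, z, w].
In Python, from cell import manip gives the robot as it stands.
- The arm moves only by the shell command python3 -m handwheel 'ROWS' [FORCE]. ROWS is text: rows parted by semicolons, each of 5 numbers parted by spaces: the closure, from 0 (fully open) to 1 (shut), then the shift along the tool's x, y, z in units of 0.03 m (1.0 is 0.03 m), then the turn about the tool's z in units of pi rad (1.0 is pi rad). A call has 1 to 10 rows; each row shifts and turns the commanded pose from where the row before left it, along the tool's axes as they then stand; what a row does not reach is not made up. A row lasts 1/10 s, in which the tool goes at most 50 mm and 8.59 degrees, less where a joint would pass 70% of its speed; a pose out of reach is approached as far as the arm can. A call with a number of a shift or a turn outside -1 to 1 is refused whole. A call with a gripper value outside its range is refused whole. The fingers move at their own pace and stop on an object; FORCE is the grip in N (left out, the last holds). Time passes only in rows, so rows that do not move let the fingers close. It gives the time, the measured TCP pose, the force, the opening and the grip force at its end, in the units of the state.
- manip.sense(): the state, without advancing time (a new reading comes with each control period).
- manip.snapshot(name): name is "side" or "top"; returns a dict with "image" (480x640x3 uint8, red, green, blue), "range_z" (480x640 float32, m along the optical axis (not along the pixel's ray), 0 where there is no reading), "fx", "fy", "cx", "cy" (pixels), "T" (4x4, takes a point from camera to world coordinates). Camera axes: x right, y up, looking along -z (the intrinsics and any distortion apply to the point x, -y, -z); pixel columns grow to the right and rows downward; lengths in m; the calibration is good to about 2 mm. A picture is of the moment at which its call begins.
- manip.sign_off(): hands the job in; it is judged then, once.
The state is a dict: "time": time; "joint_pos": joint angles; "joint_velocities": joint speeds; "joint_torque": joint torques, N m; "position": TCP position; "ee_rot": TCP orientation; "force": force on the tool from outside, world axes, zero at the start; "torque": the same for the moment, N m; "width": opening from 0.0 (shut) to 1.0 (fully open); "finger_force": force on a finger pad.
Only numpy, scipy, OpenCV 4.12 (cv2) and the standard library are available. Lean on these libraries where they do the work, as an engineer would, in place of code of your own. Each camera call takes 0.05 s, during which the arm holds its last target. There are 200 camera calls.

TASK

Hook a fingertip behind the lip of the tray that carries the standing bolt and gently draw that tray out along its rails right up to its front stop. Then push the other tray, the one that carries the nut, fully home towards its firebrick. Do not touch the bolt or the nut, keep the bolt upright, lift nothing and leave the things lying around undisturbed.

Things in the scene. Friction and masses are not known exactly. Their poses are not given: they have to be found in the camera images.
- bed_a: The bolt's tray slide, fixed, placed anew each time (the two may change sides): dark steel rail bed, 275 (x) x 124 (y) mm, side rails 24 mm high, front stop bar 16 mm high, firebrick 50 x 75 x 62 mm standing on its rear end. Origin: centre of the underside, on the hearth top; +x along the rails to the firebrick, so the tray is drawn out along -x; z up.
- bed_b: The nut's tray slide, fixed, placed anew each time (the two may change sides): dark steel rail bed, 275 (x) x 124 (y) mm, side rails 24 mm high, front stop bar 16 mm high, firebrick 50 x 75 x 62 mm standing on its rear end. Origin: centre of the underside, on the hearth top; +x along the rails to the firebrick, so the tray is drawn out along -x; z up.
- lip_a (a point): Top edge, middle, of the upright lip at the front of the bolt's tray; axes as the slide's. Lip: 8 mm thick along the rails (faces 4 mm either side of this point), 96 mm wide, top 45 mm above the hearth, 32 mm above the tray floor. Behind it (towards the firebrick) the tray is clear for 60 mm, 88 mm wide, as far as a low cross rib; the bolt is beyond, its centre 84 to 114 mm behind this point.
- lip_b (a point): Top edge, middle, of the upright lip at the front of the nut's tray; axes as the slide's. Lip: 8 mm thick along the rails (faces 4 mm either side of this point), 96 mm wide, top 45 mm above the hearth, 32 mm above the tray floor. Behind it (towards the firebrick) the tray is clear for 60 mm, 88 mm wide, as far as a low cross rib; the nut is beyond, its centre 84 to 114 mm behind this point.
- tray_a (a joint): Bare steel tray, 140 mm long, 96 mm wide, floor top 13 mm above the hearth, carrying the bolt. Value: how far it is drawn out, m: 0 = fully home (rear edge 3 mm from the firebrick), 0.070 = against the front stop. Starts nearly home, 0 to 0.012. About 2 N of friction, no spring: it stays where it is left.
- tray_b (a joint): Bare steel tray, 140 mm long, 96 mm wide, floor top 13 mm above the hearth, carrying the nut. Value: how far it is drawn out, m: 0 = fully home (rear edge 3 mm from the firebrick), 0.070 = against the front stop. Starts drawn out, 0.038 to 0.050. About 2 N of friction, no spring: it stays where it is left.
- hood_edge (a point): Fixed point: middle of the lowest front edge of the black fume hood that hangs over the rear right part of the hearth. The hood fills everything from 0.22 m to the left of this point to 0.22 m to its right, from this edge backwards and upwards: keep the arm and gripper in front of it.
- bolt: Steel hex bolt standing on its head, 28 x 24 mm at the head, 70 mm high, loose on the rear half of its tray. Origin: centre of the underside; z up along the shank.
- nut: Large steel hex nut lying flat, 42 x 36 x 20 mm, loose on the rear half of its tray. Origin: centre of the underside.
- chisel: Bystander: blue cold chisel, 158 mm long, 22 mm wide, 12 mm high, lying between the two slides. Origin: centre of the underside; its length lies along its y.
- shard: Bystander: loose broken piece of firebrick, 31 x 48 x 24 mm, lying between the two slides near their front ends. Origin: centre of the underside.
- steel_block: Bystander: loose ground steel block, 32 x 50 x 25 mm, on the right of the hearth. Origin: centre of the underside.
- nut_0: Bystander: loose steel nut, 35 x 30 x 16 mm, lying on the hearth at the front right. Origin: centre of the underside.

How it is judged:
On the way, in this order (a step that is already met when the one before it is completed fails the run):
1. the bolt's tray has been drawn out to its front stop (within 8 mm) (value of joint tray_a above 0.062 m), for 0.2 s.
2. then the nut's tray has been pushed home (within 8 mm) (value of joint tray_b below 0.008 m), for 0.2 s.
At the end, for the whole second after the job is handed in: The bolt's tray stands within 8 mm of its front stop and the nut's tray within 8 mm of fully home; the bolt stands upright (within 0.15 rad) and the nut lies on the rear part of its own tray, both at rest (value of joint tray_a above 0.062 m and value of joint tray_b below 0.008 m and angle between bolt's own z axis and vertical below 0.15 rad and x of bolt in the frame of lip_a between 0.055 and 0.14 m and z of bolt in the frame of bed_a below 0.02 m and z of nut in the frame of bed_b below 0.02 m and x of nut in the frame of lip_b between 0.055 and 0.14 m and linear speed of each of bolt, nut below 0.02 m/s); the robot touches nothing.
It fails at once if the bolt or the nut is touched by the robot (contact force between any of the fingers, the arm and bolt above 1 N or contact force between any of the fingers, the arm and nut above 1 N).
It fails at once if the bolt tips over (angle between bolt's own z axis and vertical above 0.35 rad).
It fails at once if the bolt or the nut is lifted off its tray (z of bolt in the frame of bed_a above 0.03 m or z of nut in the frame of bed_b above 0.03 m).
It fails at once if a slide is handled with more than 40 N (contact force between any of the fingers, the arm and bed_a above 40 N or contact force between any of the fingers, the arm and bed_b above 40 N).
It fails at once if a bystander (chisel, brick piece, steel block, small nut) is moved by more than 15 mm (distance of any of chisel, shard, steel_block, nut_0 from where it was at the start of the episode above 0.015 m).
It also fails if it takes over 51 s, if anything falls off the work surface, if the arm or the gripper's body presses on something with over 40 N, if the wrist force passes 120 N, or if a joint passes its speed limit or range.

## Working session

There is one attempt and no reset: what is moved stays moved. The work goes in short steps, Python scripts to look and compute and a shell command to move; the robot and the scene stay as the last step left them, time stands still between calls to the robot, and variables do not carry over. Pictures are saved under pics/ and viewed, at most 10 in all, crops included, and the job is handed in when it is done.

```bash
mkdir -p pics
cat > h.py <<'E'
import numpy as np, cv2
from cell import manip
def snap(n,f):
    s=manip.snapshot(n); cv2.imwrite(f,cv2.cvtColor(s["image"],cv2.COLOR_RGB2BGR)); np.savez(f[:-4]+'.npz',**s); return s
def ray(s,u,v,z):
    T=s["T"]; d=T[:3,:3]@np.array([(u-s["cx"])/s["fx"],-(v-s["cy"])/s["fy"],-1]); o=T[:3,3]; return o+d*(z-o[2])/d[2]
def pt(s,u,v):
    r=s["range_z"][int(v),int(u)]; return s["T"][:3,:3]@(r*np.array([(u-s["cx"])/s["fx"],-(v-s["cy"])/s["fy"],-1]))+s["T"][:3,3]
E
python3 - <<'E'
from h import *
for n in("top","side"):
    s=snap(n,f"pics/{n}0.png"); print(n,s["T"].round(3),s["fx"],s["cx"],s["cy"],[k for k in s])
st=manip.sense(); print(st)
E
```

```text
top [[ 0.     0.989 -0.15   0.391]
 [-1.     0.003  0.02  -0.048]
 [ 0.021  0.15   0.989  1.177]
 [ 0.     0.     0.     1.   ]] 434.28154060764064 323.86273222541865 243.1899195578232 ['image', 'range_z', 'fx', 'fy', 'cx', 'cy', 'T']
side [[ 0.943  0.164 -0.29   0.245]
 [-0.333  0.409 -0.85  -0.903]
 [-0.021  0.897  0.441  0.644]
 [ 0.     0.     0.     1.   ]] 476.20076138839363 324.8726843459312 235.16494790494457 ['image', 'range_z', 'fx', 'fy', 'cx', 'cy', 'T']
{'time': 0.1, 'joint_pos': array([1.14902717e+00, 2.41343461e-01, 3.83108350e-03, 1.33518157e+00,
       1.44574134e-05, 1.57078938e+00]), 'joint_velocities': array([ 0.00044207, -0.00087853,  0.00330484,  0.00080947,  0.00011268,
        0.00199836]), 'joint_torque': array([-1.07452484e-03, -3.73136401e+01,  2.53009915e+01,  1.08102348e-02,
       -5.42272915e-05, -2.47675928e-06]), 'position': array([0.20444945, 0.45566301, 0.23048842]), 'ee_rot': array([ 2.09321478e-01,  9.77846419e-01, -9.26276624e-04, -2.05681459e-04]), 'force': array([-0.34866927,  0.54600619,  0.03142487]), 'torque': array([-0.01151114,  0.00705343, -0.05111859]), 'finger_force': 0.0, 'width': 1.000000853902852}
```

View pics/top0.png

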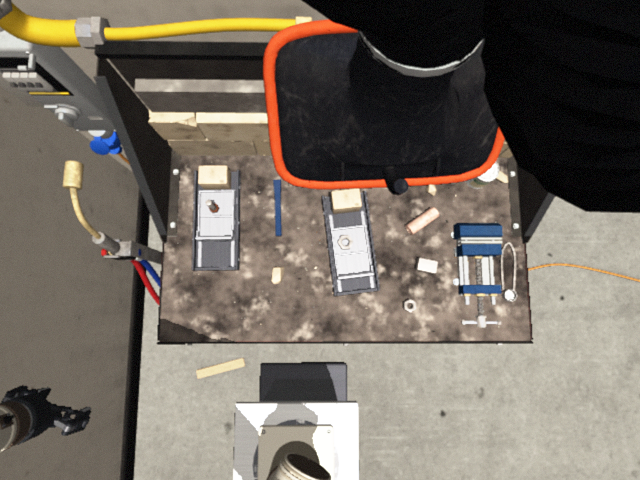

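View pics/side0.png

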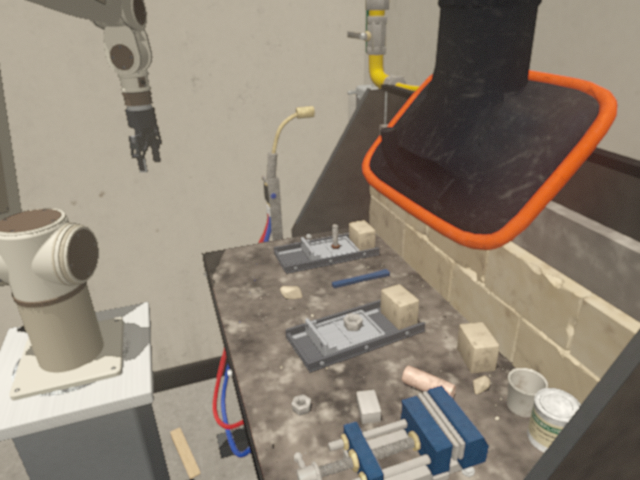

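The top view shows the bolt tray on the left: bed corners about (195,165)-(240,270), bolt at (213,207), lip near (215,237). The nut tray is in the middle: nut at (345,241), lip near (353,277), hood edge at row 185. The side view shows both trays clearly, with the bolt at (336,238) and the nut at (353,322).

Run:
```python
from h import *
t=cv2.imread('pics/top0.png'); s=cv2.imread('pics/side0.png')
a=cv2.resize(t[155:300,185:250],None,fx=4,fy=4,interpolation=2); b=cv2.resize(t[155:300,315:385],None,fx=4,fy=4,interpolation=2)
cv2.imwrite('pics/c1.png',np.hstack([a,b]))
c=cv2.resize(s[215:275,265:385],None,fx=5,fy=5,interpolation=2); d=cv2.resize(s[280:370,280:430],None,fx=4,fy=4,interpolation=2)
cv2.imwrite('pics/c2.png',cv2.resize(np.vstack([c[:, :600],d]),None,fx=.9,fy=.9))
S=dict(np.load('pics/top0.npz'))
for v in (180,185,188): print([pt(S,u,v).round(3) for u in(300,380,460)])
r=cv2.cvtColor(t,cv2.COLOR_BGR2HSV); m=cv2.inRange(r,(3,170,150),(14,255,255)); P=[pt(S,u,v) for v,u in np.argwhere(m) if 170<v<195]
P=np.array(P); print(P.min(0),P.max(0))
```

```text
[array([ 0.65 , -0.017,  0.321]), array([ 0.654, -0.182,  0.313]), array([ 0.654, -0.347,  0.315])]
[array([ 0.639, -0.017,  0.322]), array([ 0.643, -0.182,  0.312]), array([ 0.735, -0.455,  0.003])]
[array([ 0.724, -0.005,  0.   ]), array([ 0.727, -0.23 , -0.004]), array([ 0.727, -0.455,  0.002])]
[ 0.39063678 -0.39491563  0.3042858 ] [0.67147114 0.02861173 1.17724428]
```

View pics/c1.png

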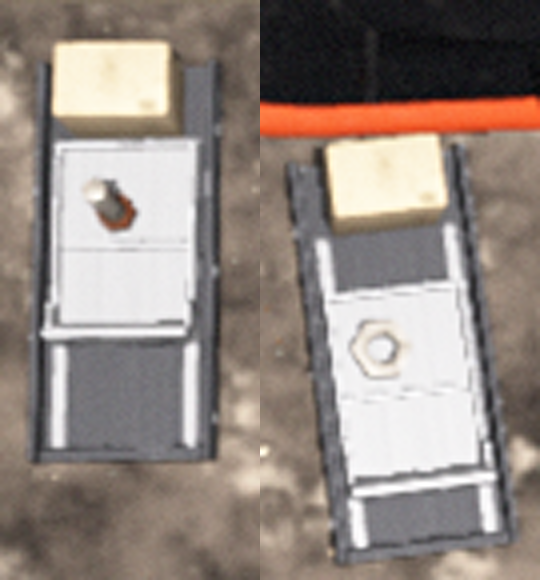

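View pics/c2.png

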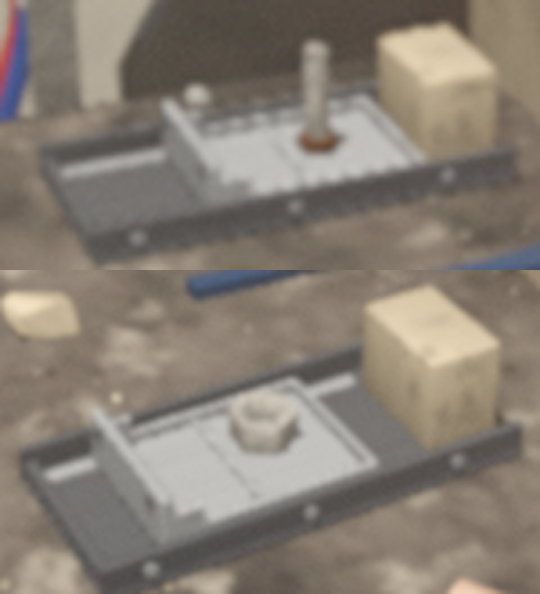

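The crops show the lip tops: A from about (196,237) to (232,238) in the top image, B from (338,277) to (374,274). They also show clear tray floor behind each lip, with the bolt and nut beyond the cross rib.

Run:
```python
from h import *
S=dict(np.load('pics/top0.npz')); D=dict(np.load('pics/side0.npz'))
for n,x0,L,R,bed in(("A",185,(43,330),(187,331),[(38,62),(32,460),(212,458),(215,65)]),("B",315,(92,490),(235,476),[(28,165),(75,560),(253,543),(202,147)])):
    f=lambda p,z:ray(S,x0+p[0]/4,155+p[1]/4,z)
    l,r=f(L,.045),f(R,.045); print(n,'lip',l.round(4),r.round(4),'mid',((l+r)/2).round(4))
    c=np.array([f(p,.024) for p in bed]); print(c.round(4)); ax=(c[0]+c[3]-c[1]-c[2])/2; print('len',np.linalg.norm(ax),'yaw',np.degrees(np.arctan2(ax[1],ax[0])),'ctr',c.mean(0).round(4),'lipyaw',np.degrees(np.arctan2(*(l-r)[[1,0]]))-90, 'w',np.linalg.norm(l-r))
    m=(l+r)/2
    print('depth lip z',[pt(S,x0+(L[0]*(1-k)+R[0]*k)/4,155+(L[1]*(1-k)+R[1]*k)/4).round(3) for k in(.2,.5,.8)])
    # two-view: lip far top corner
def tri(a,b):
    A=[];
    def od(s,u,v): return s["T"][:3,3],s["T"][:3,:3]@np.array([(u-s["cx"])/s["fx"],-(v-s["cy"])/s["fy"],-1])
    o1,d1=od(S,*a);o2,d2=od(D,*b); k=np.linalg.lstsq(np.c_[d1,-d2],o2-o1,rcond=None)[0]; p,q=o1+k[0]*d1,o2+k[1]*d2; return ((p+q)/2).round(4),np.linalg.norm(p-q).round(4)
print(tri((185+43/4,155+328/4),(265+167/4.5,215+102/4.5)),tri((315+92/4,155+488/4),(280+97/3.6,280+140/3.6)))
print('bolt',tri((185+97/4,155+187/4),(265+316/4.5,215+45/4.5)),'nut',tri((315+120/4,155+348/4),(280+263/3.6,280+(400-270)/3.6)))
```

```text
A lip [0.576  0.2654 0.045 ] [0.5757 0.1712 0.045 ] mid [0.5759 0.2183 0.045 ]
[[0.7654 0.2828 0.024 ]
 [0.4923 0.2746 0.024 ]
 [0.4939 0.156  0.024 ]
 [0.7641 0.1621 0.024 ]]
len 0.2717042204540256 yaw 1.5071559680621032 ctr [0.6289 0.2189 0.024 ] lipyaw -0.1884477560829083 w 0.09418170916412302
depth lip z [array([0.576, 0.246, 0.047]), array([0.576, 0.219, 0.044]), array([0.576, 0.19 , 0.044])]
B lip [ 0.4717 -0.1081  0.045 ] [ 0.481  -0.2017  0.045 ] mid [ 0.4764 -0.1549  0.045 ]
[[ 0.6949 -0.0665  0.024 ]
 [ 0.427  -0.0978  0.024 ]
 [ 0.4383 -0.2158  0.024 ]
 [ 0.7083 -0.1857  0.024 ]]
len 0.2706442590362607 yaw 6.511394968010781 ctr [ 0.5671 -0.1414  0.024 ] lipyaw 5.687440547266718 w 0.09409296593408953
depth lip z [array([ 0.474, -0.127,  0.044]), array([ 0.476, -0.155,  0.048]), array([ 0.479, -0.183,  0.047])]
(array([0.5768, 0.2666, 0.0418]), np.float64(0.0022)) (array([ 0.4726, -0.1081,  0.0425]), np.float64(0.0012))
bolt (array([0.6617, 0.2242, 0.085 ]), np.float64(0.0017)) nut (array([ 0.5678, -0.1279,  0.0379]), np.float64(0.0025))
```

```bash
python3 -m handwheel '1 0 0 0 -0.046; 1 0 0 0 -0.046; 1 0 0 0 -0.046; 1 -1 -0.6 0 0; 1 -1 -0.6 0 0; 1 -1 -0.6 0 0; 1 -1 -0.6 0 0; 1 -1 -0.6 0 0; 1 -1 -0.6 0 0; 1 -1 -0.6 0 0' 20
```

```text
time: 1.1
position: [0.417, 0.3316, 0.2308]
ee_rot: [-0.006, 1.0, -0.0, -0.0]
force: [-0.4, 0.3, -0.3]
width: -0.003
finger_force: 0.0
```

```bash
python3 -m handwheel '1 -1 -0.6 0.2 0; 1 -1 -0.6 0.3 0; 1 -1 -0.6 0.4 0; 1 -1 -0.6 0.5 0; 1 -1 -0.6 0.5 0; 1 -1 -0.6 0.5 0; 1 -0.3 -0.2 0.5 0; 1 0 0 0.4 0; 1 0 0 0 0; 1 0 0 0 0'
python3 - <<'E'
from h import *
s=snap("side","pics/side1.png"); t=snap("top","pics/top1.png")
a=cv2.imread('pics/side1.png')[130:280,250:400]; b=cv2.imread('pics/top1.png')[150:300,140:290]
cv2.imwrite('pics/c3.png',np.hstack([cv2.resize(x,(400,400),interpolation=2) for x in(a,b)]))
E
```

```text
time: 2.1
position: [0.6051, 0.2218, 0.1323]
ee_rot: [-0.007, 1.0, -0.0, -0.001]
force: [0.1, 0.1, -0.1]
width: -0.004
finger_force: 0.0
```

View pics/c3.png

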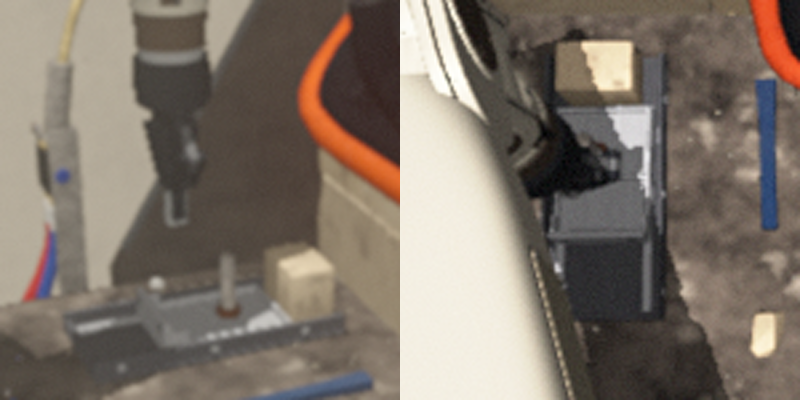

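The fingertips (crop (175,222)) hang between the lip and the bolt, so I can lower them.

```bash
python3 -m handwheel '1 0 0 0.6 0; 1 0 0 0.6 0; 1 0 0 0.6 0; 1 0 0 0.6 0; 1 0 0 0.6 0; 1 0 0 0.4 0; 1 0 0 0.1 0; 1 0 0 0 0; 1 0.1 0 0 0; 1 0.1 0 0 0'; python3 -m handwheel '1 0.1 0 0 0; 1 0.1 0 0 0; 1 0.1 0 0 0; 1 0.1 0 0 0;1 0.1 0 0 0; 1 0.1 0 0 0; 1 0.1 0 0 0; 1 0.1 0 0 0'
```

```text
time: 3.2
position: [0.6011, 0.2211, 0.0285]
ee_rot: [-0.006, 1.0, 0.0, 0.001]
force: [-0.3, -0.8, 0.6]
width: -0.002
finger_force: 0.0
time: 4.0
position: [0.5766, 0.2205, 0.0276]
ee_rot: [-0.006, 1.0, -0.0, 0.0]
force: [1.3, -0.8, 1.9]
width: -0.003
finger_force: 1.1
```

```bash
python3 -m handwheel '1 0.1 0 0 0; 1 0.1 0 0 0; 1 0.1 0 0 0; 1 0.1 0 0 0;1 0.1 0 0 0; 1 0.1 0 0 0; 1 0.1 0 0 0; 1 0.1 0 0 0; 1 0.1 0 0 0; 1 0.1 0 0 0'; python3 -m handwheel '1 0.1 0 0 0;1 0.1 0 0 0; 1 0.1 0 0 0; 1 0.1 0 0 0'; python3 -m handwheel '1 0.07 0 0 0; 1 0.07 0 0 0'
```

```text
time: 5.0
position: [0.5462, 0.2201, 0.0273]
ee_rot: [-0.006, 1.0, -0.0, -0.0]
force: [2.1, -0.6, 2.1]
width: 0.001
finger_force: 1.1
time: 5.4
position: [0.5342, 0.22, 0.0273]
ee_rot: [-0.006, 1.0, -0.0, -0.0]
force: [2.7, -1.1, 1.8]
width: -0.003
finger_force: 1.1
time: 5.6
position: [0.53, 0.2199, 0.0272]
ee_rot: [-0.006, 1.0, -0.0, -0.0]
force: [3.0, -1.3, 1.0]
width: 0.005
finger_force: 1.1
```

```bash
python3 -m handwheel '1 0.07 0 0 0; 1 0.07 0 0 0'; python3 -m handwheel '1 0.07 0 0 0; 1 0.07 0 0 0'; python3 -m handwheel '1 0.07 0 0 0; 1 0.07 0 0 0'
```

```text
time: 5.8
position: [0.5259, 0.2199, 0.0272]
ee_rot: [-0.006, 1.0, -0.0, -0.0]
force: [2.0, -1.7, 0.8]
width: 0.003
finger_force: 1.1
time: 6.0
position: [0.523, 0.2198, 0.0273]
ee_rot: [-0.006, 1.0, -0.0, 0.001]
force: [9.1, -1.6, -4.8]
width: 0.0
finger_force: 4.3
time: 6.2
position: [0.523, 0.2198, 0.0275]
ee_rot: [-0.005, 1.0, -0.0, 0.005]
force: [18.0, -2.3, -13.0]
width: 0.0
finger_force: 8.9
```

Force rose at the stop. I'll back off and lift clear.

```bash
python3 -m handwheel '1 -0.15 0 0 0; 1 -0.15 0 0 0; 1 -0.15 0 0 0; 1 0 0 0 0; 1 0 0 -0.3 0; 1 0 0 -0.6 0; 1 0 0 -0.8 0; 1 0 0 -0.8 0; 1 0 0 -0.8 0; 1 0 0 -0.8 0'
python3 - <<'E'
from h import *
t=snap("top","pics/top2.png");s=snap("side","pics/side2.png")
a=cv2.imread('pics/side2.png')[180:300,240:400]; b=cv2.imread('pics/top2.png')[150:300,160:360]
cv2.imwrite('pics/c4.png',np.hstack([cv2.resize(x,(400,300),interpolation=2) for x in(a,b)]))
E
```

```text
time: 7.2
position: [0.5307, 0.2201, 0.152]
ee_rot: [-0.006, 1.0, 0.0, -0.0]
force: [-0.4, -0.2, 0.2]
width: 0.001
finger_force: 0.0
```

View pics/c4.png

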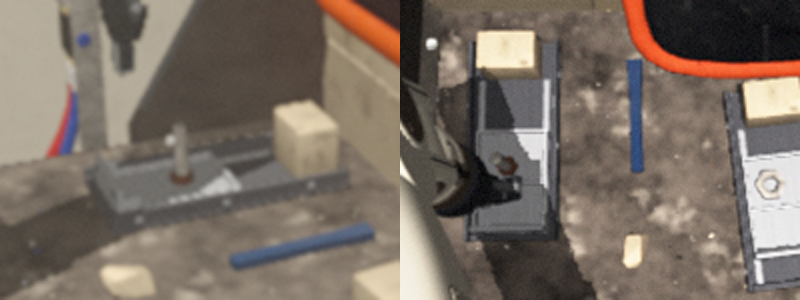

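The bolt stands upright at crop (180,155) and the tray is at its front stop. Next, the nut tray.

```bash
python3 -m handwheel '1 0.6 -0.2 0 0; 1 0.8 -0.6 0 0; 1 0.6 -1 0 0; 1 0.4 -1 0 0; 1 0.3 -1 0 0; 1 0.3 -1 0 0; 1 0 -1 0 0; 1 0 -1 0 0; 1 0 -1 0 0; 1 0 -1 0 0'; python3 -m handwheel '1 0 -1 0 0; 1 0 -1 0 0; 1 0 -1 0 0; 1 0 -0.8 0 0; 1 0 0 0 -0.03; 1 0 0 0 0; 1 0 0 0 0'
```

```text
time: 8.3
position: [0.4434, -0.046, 0.1498]
ee_rot: [-0.006, 1.0, 0.0, -0.001]
force: [-0.1, -0.2, -0.3]
width: 0.001
finger_force: 0.0
time: 9.0
position: [0.4451, -0.1586, 0.1498]
ee_rot: [-0.052, 0.999, 0.0, -0.001]
force: [-0.6, 0.0, -0.5]
width: 0.001
finger_force: 0.0
```

```bash
python3 -m handwheel '1 0 0 0.6 0; 1 0 0 0.8 0; 1 0 0 0.8 0; 1 0 0 0.8 0; 1 0 0 0.6 0; 1 0 0 0.35 0; 1 0 0 0 0; 1 0 0 0 0'; python3 -m handwheel '1 -0.1 0 0 0; 1 -0.1 0 0 0; 1 -0.1 0 0 0; 1 -0.1 0 0 0; 1 -0.1 0 0 0; 1 -0.1 0 0 0; 1 -0.1 0 0 0; 1 -0.1 0 0 0; 1 -0.1 0 0 0; 1 -0.1 0 0 0'; python3 -m handwheel '1 -0.1 0 0 0; 1 -0.1 0 0 0; 1 -0.1 0 0 0; 1 -0.1 0 0 0; 1 -0.1 0 0 0'
```

```text
time: 9.8
position: [0.446, -0.1588, 0.0322]
ee_rot: [-0.053, 0.999, -0.0, 0.0]
force: [0.5, -0.4, 0.1]
width: -0.002
finger_force: 0.0
time: 10.8
position: [0.4754, -0.1557, 0.0317]
ee_rot: [-0.053, 0.999, 0.0, -0.0]
force: [-2.5, 0.4, 2.2]
width: -0.001
finger_force: 1.1
time: 11.3
position: [0.4905, -0.154, 0.0317]
ee_rot: [-0.053, 0.999, 0.0, -0.0]
force: [-2.0, 1.6, 0.6]
width: -0.002
finger_force: 1.1
```

Contact was at about x=0.461, so the end should come near x=0.50–0.51.

```bash
for i in 1; do python3 -m handwheel '1 -0.07 0 0 0; 1 -0.07 0 0 0; 1 -0.07 0 0 0'; done; python3 -m handwheel '1 -0.07 0 0 0; 1 -0.07 0 0 0'; python3 -m handwheel '1 -0.07 0 0 0; 1 -0.07 0 0 0'
```

```text
time: 11.6
position: [0.4967, -0.1535, 0.0317]
ee_rot: [-0.053, 0.999, 0.0, -0.0]
force: [-1.8, 2.4, 0.0]
width: 0.002
finger_force: 1.1
time: 11.8
position: [0.5009, -0.1531, 0.0317]
ee_rot: [-0.053, 0.999, 0.0, -0.0]
force: [-2.7, 1.1, 0.4]
width: -0.002
finger_force: 1.1
time: 12.0
position: [0.501, -0.153, 0.0316]
ee_rot: [-0.053, 0.999, -0.0, -0.004]
force: [-15.2, -0.8, 12.8]
width: -0.001
finger_force: 7.6
```

The home stop is reached. I'll back off, lift and check.

```bash
python3 -m handwheel '1 0.15 0 0 0; 1 0.2 0 0 0; 1 0.2 0 0 0; 1 0.1 0 0 0; 1 0 0 -0.4 0; 1 0 0 -0.8 0; 1 0 0 -0.8 0; 1 0 0 -0.8 0; 1 0.5 0 -0.8 0; 1 0.5 0 0 0'; python3 -m handwheel '1 1 0 -0.5 0;1 1 0 -0.5 0;1 0.6 0 0 0;1 0 0 0 0; 1 0 0 0 0'
python3 - <<'E'
from h import *
t=snap("top","pics/top3.png");s=snap("side","pics/side3.png")
a=cv2.imread('pics/side3.png')[200:380,220:460]; b=cv2.imread('pics/top3.png')[150:330,170:410]
cv2.imwrite('pics/c5.png',np.hstack([cv2.resize(x,(400,300),interpolation=2) for x in(a,b)]))
E
```

```text
time: 13.0
position: [0.4588, -0.1589, 0.1444]
ee_rot: [-0.053, 0.999, -0.002, 0.004]
force: [0.5, 0.3, 0.3]
width: 0.003
finger_force: 0.0
time: 13.5
position: [0.379, -0.1665, 0.1708]
ee_rot: [-0.053, 0.999, -0.0, 0.001]
force: [-0.7, -0.4, -0.6]
width: -0.002
finger_force: 0.0
```

View pics/c5.png

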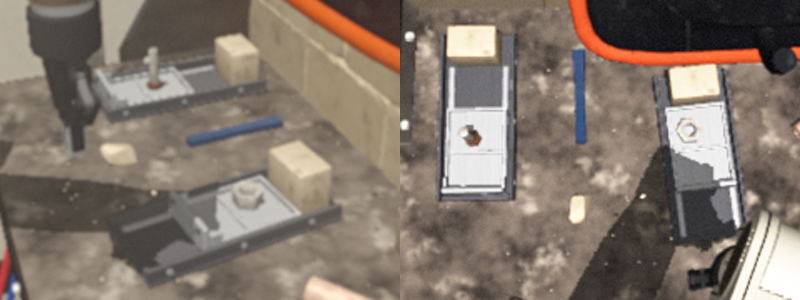

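The bolt tray is out at its stop with the bolt upright, at (470,133) in the right half of the crop. The nut tray is home against its brick with the nut at (687,130), and nothing else has moved.

```bash
python3 -c "
from cell import manip
print(manip.sign_off())"
```

```text
the job is handed in; nothing more can be done
None
```

The job is handed in, with no verdict returned: the bolt's tray is drawn out to its front stop with the bolt upright, the nut's tray is pushed fully home, and the last pictures show nothing else disturbed.

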